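Hang the tool tote on its two sagging hooks

TASK

Hang the open wooden tool tote by its round handle bar on the two steel hooks of the low rail at the back of the bench, with the bar lying in the cradles of both hooks. The old hooks have sagged unevenly, so lower it gently until both take it and, before you let go, press lightly down with the handle still in hand to make sure that both carry; then let go. Keep the tote upright, do not force the hooks, and do not disturb the other things on the bench.

Things in the scene. Friction and masses are not known exactly. Their poses are not given: they have to be found in the camera images.
- tote: Open tool tote of pale wood: a plywood tray 90 mm deep (its x), 280 mm wide (its y), walls 58 mm high, with a 10 mm end cheek at each end rising to 172 mm and a round handle bar between the cheeks. Chisels and files lie in the tray, all below 65 mm. It weighs 0.5 to 0.8 kg, evenly. Origin: centre of its underside, z up; it starts standing on the bench. Alike front and back.
- handle (a point): Centre of the tote's handle bar, 150 mm above its underside. The bar is 18 mm thick and runs along the tote's y; 260 mm of it are free between the cheeks, with 75 mm of free space below it. Axes as the tote's.
- rail: Hook rail, fixed to the bench: a wooden batten 360 mm long (its y), 22 mm thick, 70 mm high, top at 250 mm, on two posts whose outer faces are 180 mm from the middle; open below. Origin: on the bench under the batten's middle. Its front face lies 11 mm out in -x and carries two hooks, sticking out in -x. No hook may get over 20 N; each should feel at least 5.5 N in the check.
- hook_l: Hook on the rail's +y side: dark steel rod 10 mm thick. Origin: on its axis where it leaves the batten's face; axes as the rail's. It runs 56 mm straight out (-x), dips into a cradle 12 mm deep (73 to 95 mm out), turns up to a tip 118 mm out, 27 mm above the origin. An 18 mm bar lying in the cradle has its axis 84 mm out, 2 mm above the origin: less the sag, see hook_r.
- hook_r: Same hook on the rail's -y side, 150 to 190 mm from the other, up to 5 mm higher or lower. Each rod has sagged about its origin by its own unknown 0 to 0.14 rad (cradle up to 12 mm lower, not shown by this reading) and bends no further in use. A light push of 10 to 15 N down on the handle, besides the tote's weight, shows that both carry.
- glue: White glue bottle, 44 mm across, 110 mm high, standing. Origin: centre of its underside. Not to be disturbed.
- jar: Amber glass jar, 64 mm across, 85 mm high, standing. Origin: centre of its underside. Not to be disturbed.
- plane: Small steel block plane, 150 mm (its x) by 45 mm, 52 mm high. Origin: centre of its underside. Not to be disturbed.
- hammer: Hammer lying on the bench, 220 mm along its x, head at +x, under 40 mm high. Not to be disturbed.

How it is judged (in metres and radians):
On the way:
1. the handle, still in the fingers, lies in the cradles and both hooks carry at least 5.5 N at once (contact force between each of hook_l, hook_r and tote above 5.5 N and contact force between the fingers and tote above 1 N and x of handle in the frame of hook_l between -0.102 and -0.066 m and angle between the y axis of tote and the y axis of rail, either way round below 0.15 rad), for 0.3 s.
At the end, for the whole second after the job is handed in: The tote hangs still (under 30 mm/s), upright within 0.2 rad, its bar in both cradles: bar centre 66 to 102 mm out from the batten and 22 mm below to 14 mm above the +y hook's origin, along the rail within 0.15 rad, each hook carrying over 0.7 N (contact force between each of hook_l, hook_r and tote above 0.7 N and x of handle in the frame of hook_l between -0.102 and -0.066 m and z of handle in the frame of hook_l between -0.022 and 0.014 m and angle between the y axis of tote and the y axis of rail, either way round below 0.15 rad and angle between tote's own z axis and vertical below 0.2 rad and linear speed of tote below 0.03 m/s); the robot touches nothing.
It fails at once if a hook takes more than 20 N from the tote (contact force between any of hook_l, hook_r and tote above 20 N).
It fails at once if the tote is tipped by more than 0.5 rad (angle between tote's own z axis and vertical above 0.5 rad).
It fails at once if the glue bottle, jar, plane or hammer is moved by more than 20 mm (distance of any of glue, jar, plane, hammer from where it was at the start of the episode above 0.02 m).
It also fails if it takes over 59 s, if anything falls off the work surface, if the arm or the gripper's body presses on something with over 40 N, if the wrist force passes 120 N, or if a joint passes its speed limit or range.

ROBOT

A 7-joint arm with a two-finger parallel gripper is mounted at the origin on the work surface. World frame = base frame: x ahead of the robot, y to its left, z up, the work surface at z = 0. Lengths are in mm, angles in rad, forces in N, time in s.
With the tool pointing down it reaches from about 400 to 875 mm from the base axis. Payload 4.4 kg.
Tool frame: the origin (TCP) lies at the very end of the fingers, on their centre line; the grasp point (between the pads) lies 19 mm behind it; z points along the fingers, y is the line along which they close (so a half turn about z gives the same grasp; the last joint's range is limited). The gripper opens to 85 mm and grips with 20 to 120 N. Pads are 22 mm wide; open, the fingers measure 114 mm over their backs; the gripper's body (76 mm by 85 mm) begins 54 mm behind the grasp point. The pads swing forward as they close: fully open they stand 13 mm farther back than shut.
Start: joints at [-1.224, 0.628, 0.038, 1.517, -0.027, 0.996, -0.02], TCP at [260.742, 595.426, 206.913] pointing down, gripper open.
Joint ranges: [-3.06, 3.06], [-0.37, 2.12], [-1.25, 1.32], [0.18, 2.47], [-1.1, 4.24], [0.23, 1.98], [-2.94, 2.94]. Speed limits (rad/s): [2.57, 2.57, 3.14, 3.14, 3.14, 3.14, 3.14].

INTERFACE

Orientations are given as [roll, pitch, yaw] about the fixed x, y, z axes, in that order (R = Rz(yaw) Ry(pitch) Rx(roll)).
In Python, from cell import sensors, get_image, camera_params, order gives the robot as it stands.
- The arm moves only by the shell command python3 -m inch 'ROWS' [OPENING]. ROWS is JSON, a list that holds one entry, the list of rows, each a list of 4 numbers: the shift along the tool's x, y, z in cm, then the turn about the tool's z in degrees. A call has 1 to 8 rows; each row is the pose to reach, as a shift and turn from the pose commanded when the call began, along the tool's axes at that moment; what a row does not reach only later rows make up. A row lasts 1/12 s, in which the tool goes at most 41.7 mm and 7.16 degrees, less where a joint would pass 70% of its speed; a pose out of reach is approached as far as the arm can. A call with a gripper value outside its range is refused whole. OPENING is the finger opening in cm, from 0 to 8.54, set as the call begins (- or left out, the last holds). The fingers move at their own pace and stop on an object; the grip force is fixed at half the most. Time passes only in rows, so rows that repeat a pose let the fingers close. It gives the time, the measured TCP pose, the force, the opening and the grip force at its end, in the units of the state.
- sensors.read_state(): the state, without advancing time (a new reading comes with each control period).
- get_image(name): name is "side" or "top" or "wrist"; returns the picture (480x640x3 uint8, blue, green, red); there is no depth.
- camera_params(name): a dict with "mtx" (3x3 intrinsics, pixels), "D" ([k1, k2, p1, p2, k3] as OpenCV has them; the pictures are not rectified), "rvec" (rotation vector, rad) and "tvec" (3), from world to camera coordinates, as OpenCV has them. Camera axes: x right, y down, z forward; pixel columns grow to the right and rows downward; lengths in mm; the calibration is good to about 2 mm. A picture is of the moment at which its call begins: read the wrist's pose just before it. camera_params takes no time and is no camera call; for the wrist camera it gives the pose at the moment of the call.
- order.finish_job(): hands the job in; it is judged then, once.
The state is a dict: "clock": time; "qpos": joint angles; "qd": joint speeds; "tau": joint torques, N m; "eef_pos": TCP position; "tool_rot": TCP orientation; "force": force on the tool from outside, world axes, zero at the start; "torque": the same for the moment, N m; "width": finger opening in mm; "gripper_force": force on a finger pad.
Only numpy, scipy, OpenCV 4.12 (cv2) and the standard library are available. Lean on these libraries where they do the work, as an engineer would, in place of code of your own. Each camera call takes 0.05 s, during which the arm holds its last target. There are 200 camera calls.

## Working session

There is one attempt and no reset: what is moved stays moved. The work goes in short steps, Python scripts to look and compute and a shell command to move; the robot and the scene stay as the last step left them, time stands still between calls to the robot, and variables do not carry over. Pictures are saved under pics/ and viewed, at most 10 in all, crops included, and the job is handed in when it is done.

```bash
mkdir -p pics; ls; python3 - <<'E'
from cell import sensors,get_image,camera_params
import cv2
s=sensors.read_state();print({k:s[k] for k in('clock','eef_pos','tool_rot','force','width')})
for n in('side','top'):
    im=get_image(n);cv2.imwrite(f'pics/{n}0.png',im);p=camera_params(n);print(n,p)
E
```

```text
pics
{'clock': 0.0, 'eef_pos': array([260.44130332, 594.76776716, 205.96618136]), 'tool_rot': array([-3.13961886e+00, -2.40341191e-05,  2.72876802e+00]), 'force': array([0.05649183, 0.71579333, 0.83719304]), 'width': 85.43832239322438}
side {'mtx': array([[484.22592259,   0.        , 323.37989195],
       [  0.        , 484.22592259, 237.72861754],
       [  0.        ,   0.        ,   1.        ]]), 'D': array([-0.13237009,  0.        ,  0.        ,  0.        ,  0.        ]), 'rvec': array([ 2.11447463, -0.88060213,  0.38938859]), 'tvec': array([-457.17859371,  328.38560229, 1146.25181073])}
top {'mtx': array([[463.14392553,   0.        , 327.38608656],
       [  0.        , 463.14392553, 236.14311872],
       [  0.        ,   0.        ,   1.        ]]), 'D': array([0.01661219, 0.        , 0.        , 0.        , 0.        ]), 'rvec': array([ 2.1566052 , -2.14308465,  0.12301122]), 'tvec': array([-107.53712261,  571.84656217, 1085.76820179])}
```

View pics/side0.png

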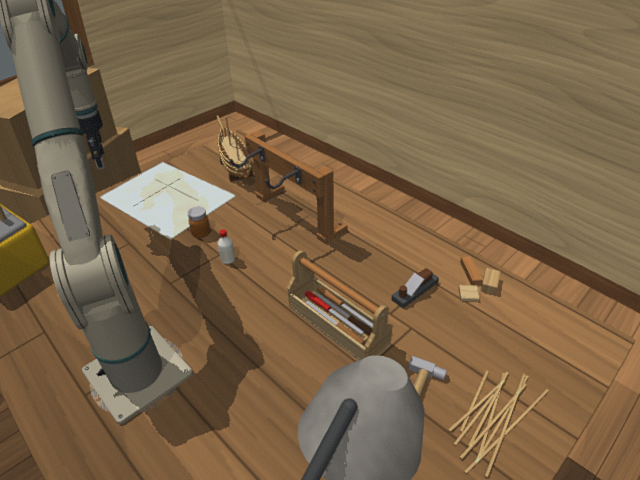

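View pics/top0.png

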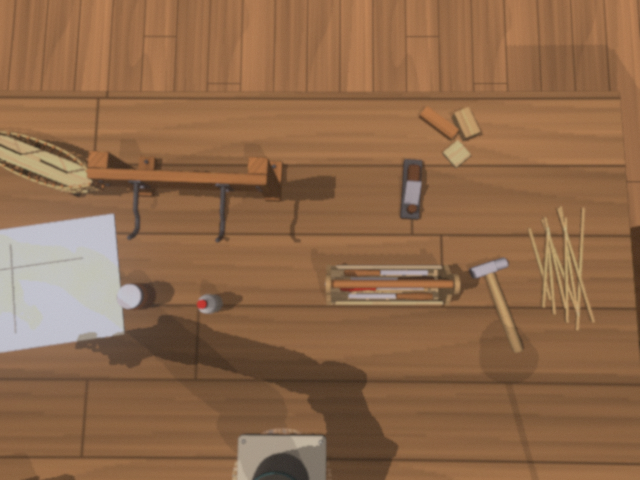

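The side view shows the tote near (340,305), the rail at (250–330,140–240) with hooks near (240,160) and (285,180), and the glue and jar at (226,247) and (199,222). In the top view the bar runs from (335,284) to (455,285), the batten lies at row ~177, and the hook tips are near (133,237) and (221,240).

```bash
cat >h.py <<'E'
import numpy as np,cv2
from cell import sensors,get_image,camera_params
def ray(n,uv,p=None):
    p=p or camera_params(n);R=cv2.Rodrigues(np.array(p['rvec'],float))[0]
    u=cv2.undistortPoints(np.array([[uv]],float),p['mtx'],p['D'])[0,0]
    return -R.T@np.array(p['tvec'],float).ravel(),R.T@np.r_[u,1]
def onz(n,uv,z,p=None):
    c,d=ray(n,uv,p);return c+d*(z-c[2])/d[2]
def tri(a,b):  # two rays -> point, gap
    (c1,d1),(c2,d2)=a,b
    t=np.linalg.lstsq(np.c_[d1,-d2],c2-c1,rcond=None)[0]
    p,q=c1+t[0]*d1,c2+t[1]*d2;return (p+q)/2,np.linalg.norm(p-q)
def proj(n,P,p=None):
    p=p or camera_params(n);return cv2.projectPoints(np.array(P,float).reshape(-1,1,3),p['rvec'],p['tvec'],p['mtx'],p['D'])[0][:,0]
E
python3 - <<'E'
from h import *
np.set_printoptions(precision=1,suppress=True)
s=cv2.imread('pics/side0.png');t=cv2.imread('pics/top0.png')
a=cv2.resize(s[125:245,215:355],None,fx=5.6,fy=4.9,interpolation=cv2.INTER_CUBIC)
b=cv2.resize(t[140:260,75:285],None,fx=3.8,fy=3.8,interpolation=cv2.INTER_CUBIC)
cv2.imwrite('pics/sc.png',cv2.resize(s[125:245,215:355],None,fx=5,fy=5,interpolation=cv2.INTER_CUBIC))
cv2.imwrite('pics/tc.png',b)
print('bar',onz('top',(335,284.5),150),onz('top',(455,285.5),150))
for n,uv in dict(glue=(203,304),jar=(128,297)).items(): print(n,onz('top',uv,100))
print('plane',onz('top',(412,189),45),'ham',onz('top',(490,268),20),onz('top',(518,350),20))
E
```

```text
bar [ 453.5 -122.5  150. ] [ 453.3 -378.4  150. ]
glue [409.3 173.2 100. ]
jar [423.9 342.5 100. ]
plane [ 687.7 -308.5   45. ] ham [ 499.  -497.6   20. ] [ 306.1 -555.6   20. ]
```

View pics/sc.png

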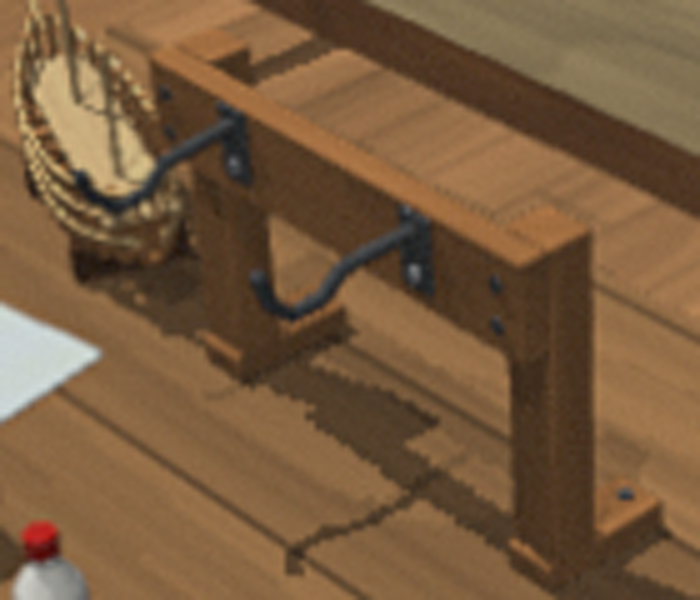

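View pics/tc.png

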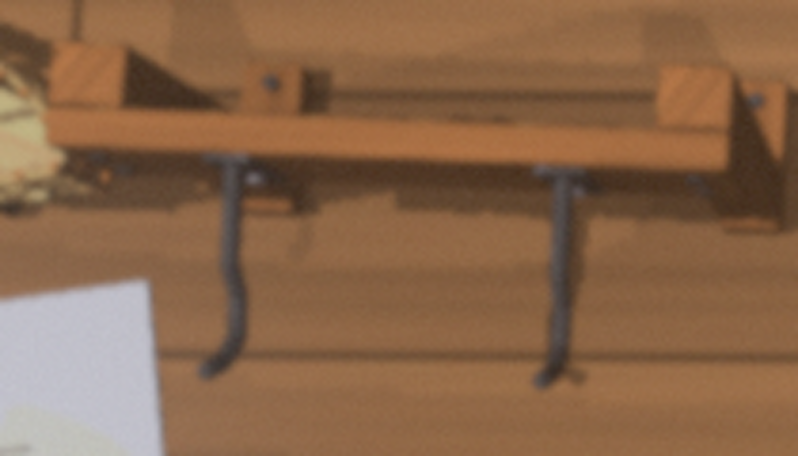

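The crops show both hooks clearly. Side crop: roots (232,122) and (407,228), cradle bottoms (118,205) and (292,312), tips (80,178) and (258,275). Top crop: roots (230,160) and (563,175), tips (207,371) and (543,380).

```bash
python3 - <<'E'
from h import *
np.set_printoptions(precision=1,suppress=True)
S=lambda x,y:(215+x/5,125+y/5); T=lambda x,y:(75+x/3.8,140+y/3.8)
A=onz('top',T(48,145),250);B=onz('top',T(727,170),250)
print('batten front top ends top',A,B,np.linalg.norm(A-B),'side',onz('side',S(153,62),250),onz('side',S(520,268),250))
d=(B-A)/np.linalg.norm(B-A);print('yaw of rail',np.arctan2(d[0],-d[1]))
for n,a,b in[('Lroot',(232,122),(230,160)),('Ltip',(80,178),(207,371)),('Lcr',(118,205),(238,315)),('Rroot',(407,228),(563,175)),('Rtip',(258,275),(543,380)),('Rcr',(292,312),(561,335))]:
    print(n,*tri(ray('side',S(*a)),ray('top',T(*b))))
E
```

```text
batten front top ends top [658.9 371.3 250. ] [647.4  15.2 250. ] 356.22351685919364 side [652.4 356.  250. ] [642.8   9.8 250. ]
yaw of rail -0.03227152571294542
Lroot [656.  283.1 232.4] 0.7674982332714552
Ltip [541.4 284.7 241. ] 0.43211111449138045
Lcr [572.7 288.  206.7] 8.718331684651336
Rroot [646.8 106.1 233.5] 3.533953177217609
Rtip [535.9 106.9 252.6] 0.4485477368499459
Rcr [562.5 109.7 214.2] 6.424871410612781
```

```bash
python3 -m inch '[[[-2.8,-2.2,-1.7,6],[-5.7,-4.4,-3.5,12],[-8.5,-6.5,-5.3,18],[-11.4,-8.7,-7,24],[-14.2,-10.9,-8.8,30],[-17,-13.1,-10.5,36],[-19.9,-15.3,-12.3,42],[-22.7,-17.4,-14,48]]]'; cat >w.py <<'E'
from h import *
import sys
# work out shift in tool axes (cm) and turn (deg) to world target x y z yaw
def go(x,y,z,yaw):
    from scipy.spatial.transform import Rotation as R
    s=sensors.read_state();r=R.from_euler('xyz',s['tool_rot'])
    d=r.inv().apply(np.array([x,y,z])-s['eef_pos'])/10
    t=-np.degrees((yaw-s['tool_rot'][2]+np.pi)%(2*np.pi)-np.pi)
    print('d cm',np.round(d,2),'turn',round(t,2),'clock',s['clock'],'F',np.round(s['force'],1))
go(*[float(v) for v in sys.argv[1:5]])
E
python3 w.py 450 220 420 1.571
```

```text
clock: 0.77
eef_pos: [399.3, 342.9, 347.7]
tool_rot: [-3.141, -0.0, 1.886]
force: [0.0, 0.9, 0.6]
width: 85.5
gripper_force: 0.0
d cm [-13.26   1.01  -7.23] turn 18.03 clock 0.7667 F [0.  0.9 0.6]
```

```bash
python3 -m inch '[[[-3.3,0.2,-1.8,5],[-6.6,0.5,-3.6,10],[-10,0.8,-5.4,15],[-13.3,1,-7.2,18],[-13.3,1,-7.2,18],[-13.3,1,-7.2,18]]]'; python3 - <<'E'
from h import *
import pickle
np.set_printoptions(precision=1,suppress=True)
p=camera_params('wrist');im=get_image('wrist');cv2.imwrite('pics/w1.png',im);pickle.dump(p,open('w1.pkl','wb'))
R=cv2.Rodrigues(np.array(p['rvec']))[0];print('cam',-R.T@np.array(p['tvec']),R[2])
print(proj('wrist',[[656,283,232],[647,106,233],[541,285,241],[536,107,252],[409,173,0]],p))
E
```

```text
clock: 1.27
eef_pos: [451.3, 220.0, 419.8]
tool_rot: [3.14, -0.001, 1.573]
force: [-1.2, 1.3, 0.6]
width: 85.4
gripper_force: 0.0
cam [449.9 299.8 586.2] [ 0.  -0.3 -1. ]
[[556.1 140.2]
 [516.  318.7]
 [430.  137.4]
 [412.1 327.4]
 [297.3 205.4]]
```

View pics/w1.png

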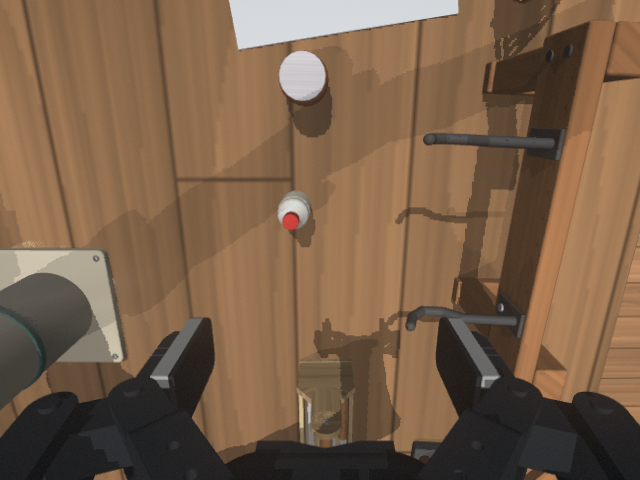

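The wrist view has the tips at (430,139) and (412,325) and the roots at (556,143) and (519,320). These agree with the triangulated points to about 3 px. Next, the tote.

```bash
python3 -m inch '[[[-2,0,0.5,0],[-6,0,1.5,0],[-10,0,3,0],[-14,0,4.5,0],[-18,0,6,0],[-22,0,7.5,0],[-26,0,9,0],[-29,0,10,0]]]'; python3 w.py 453.4 -250.5 200 1.571
```

```text
clock: 1.98
eef_pos: [450.9, -68.3, 317.0]
tool_rot: [-3.139, -0.001, 1.58]
force: [0.8, -0.1, 0.5]
width: 85.3
gripper_force: 0.0
d cm [-18.23   0.11  11.69] turn 0.52 clock 1.9833 F [ 0.8 -0.1  0.5]
```

```bash
python3 -m inch '[[[-3,0,2,0],[-6.5,0,4,0],[-10,0,6,0],[-13.5,0,8,0],[-16.5,0,10,0],[-18.1,0.1,11.6,0],[-18.1,0.1,11.6,0],[-18.1,0.1,11.6,0]]]'; python3 w.py 453.4 -250.5 131 1.571; python3 - <<'E'
from h import *
import pickle
p=camera_params('wrist');im=get_image('wrist');cv2.imwrite('pics/w2.png',im);pickle.dump(p,open('w2.pkl','wb'))
print(proj('wrist',[[453.4,-122,150],[453.4,-250,150],[453.4,-379,150]],p).round())
E
```

```text
clock: 2.65
eef_pos: [453.4, -247.6, 201.1]
tool_rot: [-3.138, -0.002, 1.577]
force: [0.6, 0.3, 0.3]
width: 85.3
gripper_force: 0.0
d cm [-0.31  0.02  7.01] turn 0.36 clock 2.65 F [0.6 0.3 0.3]
[[329.  23.]
 [326. 263.]
 [325. 435.]]
```

View pics/w2.png

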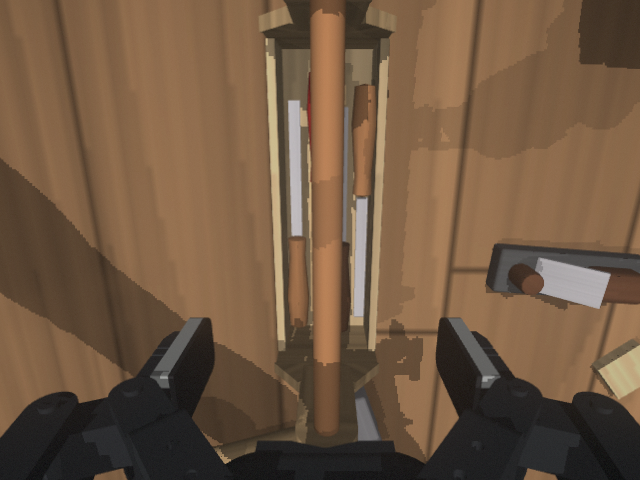

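The bar runs down column 327 between the fingers and its near end is at about (326,432), which matches the prediction. I'll descend and grip.

```bash
python3 -m inch '[[[-0.2,0,2,0.3],[-0.3,0,4,0.3],[-0.3,0,6,0.3],[-0.3,0,7,0.3],[-0.3,0,7,0.3]]]'; python3 -m inch '[[[0,0,0,0],[0,0,0,0],[0,0,0,0],[0,0,0,0],[0,0,0,0],[0,0,0,0],[0,0,0,0],[0,0,0,0]]]' 1.0;python3 -m inch '[[[0,0,0,0],[0,0,0,0],[0,0,0,0],[0,0,0,0]]]'
```

```text
clock: 3.12
eef_pos: [453.9, -249.3, 131.7]
tool_rot: [-3.139, -0.003, 1.575]
force: [-0.1, 1.3, -0.3]
width: 85.5
gripper_force: 0.0
clock: 3.78
eef_pos: [454.5, -252.2, 133.2]
tool_rot: [3.141, 0.0, 1.572]
force: [0.9, 0.8, 2.2]
width: 10.0
gripper_force: 1.6
clock: 4.12
eef_pos: [454.4, -252.3, 133.1]
tool_rot: [3.141, 0.0, 1.572]
force: [0.6, 0.6, 3.5]
width: 10.0
gripper_force: 2.3
```

```bash
python3 - <<'E'
from h import *
im=get_image('wrist');cv2.imwrite('pics/w3.png',np.hstack([im[200:480,120:520],cv2.resize(get_image('side')[220:380,260:430],(400,280))]))
E
```

```text
(no output)
```

View pics/w3.png

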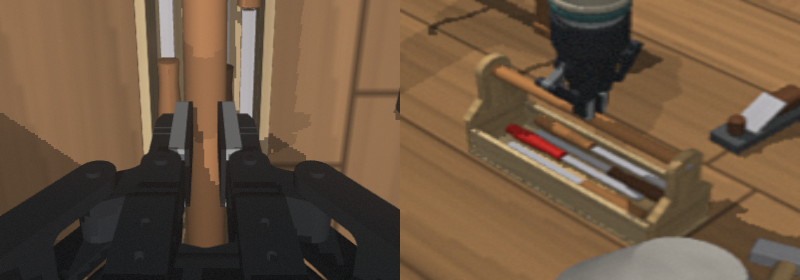

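The pads straddle the bar, but the opening reads 10 mm, less than the 18 mm bar. In the side crop the fingertips sit at about (605,112), so I'll check that height.

```bash
python3 - <<'E'
from h import *
np.set_printoptions(precision=1,suppress=True)
print(proj('side',[[454,-252,133],[454,-252,150],[454,-123,150],[454,-379,150],[454,-252,141]]))
s=sensors.read_state();print(s['width'],s['gripper_force'],s['eef_pos'])
im=get_image('side');cv2.imwrite('pics/s4.png',cv2.resize(im[245:325,290:400],None,fx=7,fy=7,interpolation=cv2.INTER_CUBIC))
E
```

```text
[[340.  291.3]
 [340.1 286.3]
 [303.2 261. ]
 [380.8 314.3]
 [340.  289. ]]
10.212846254294229 2.443673685193062 [ 454.4 -252.2  133.1]
```

View pics/s4.png

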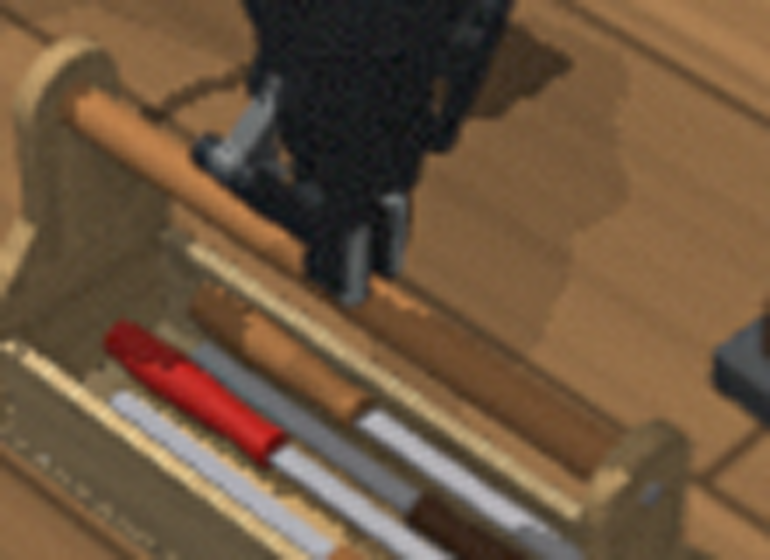

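```bash
python3 -m inch '[[[0,0,0,0],[0,0,0,0],[0,0,0,0],[0,0,0,0],[0,0,0,0]]]' 5; python3 - <<'E'
from h import *
c,d=ray('side',(339.3,288.3));print(c+d*(443-c[0])/d[0])
E
python3 -m inch '[[[0,0,0.5,0],[0,0,1.0,0],[0,0,1.2,0],[0,0,1.2,0]]]';  python3 -m inch '[[[0,0,0,0],[0,0,0,0],[0,0,0,0],[0,0,0,0],[0,0,0,0],[0,0,0,0],[0,0,0,0],[0,0,0,0]]]' 1.0
```

```text
clock: 4.68
eef_pos: [453.8, -252.0, 132.7]
tool_rot: [-3.141, -0.0, 1.572]
force: [0.2, 0.8, -0.2]
width: 50.0
gripper_force: 0.0
[ 443.         -260.08179661  157.144012  ]
clock: 5.02
eef_pos: [453.5, -251.7, 120.1]
tool_rot: [-3.14, -0.001, 1.572]
force: [-0.2, 0.7, 0.7]
width: 50.0
gripper_force: 0.0
clock: 5.68
eef_pos: [454.5, -252.2, 121.2]
tool_rot: [3.141, 0.0, 1.572]
force: [-0.3, 0.3, 3.9]
width: 15.5
gripper_force: 58.8
```

```bash
python3 -m inch '[[[0,0,0,0],[0,0,0,0],[0,0,0,0],[0,0,0,0],[0,0,0.6,0],[0,0,1.1,0],[0,0,1.1,0],[0,0,1.1,0]]]' 5;  python3 -m inch '[[[0,0,0,0],[0,0,0,0],[0,0,0,0],[0,0,0,0],[0,0,0,0],[0,0,0,0],[0,0,0,0],[0,0,0,0]]]' 1.0; python3 - <<'E'
from h import *
im=get_image('side');cv2.imwrite('pics/s5.png',cv2.resize(im[245:325,290:400],None,fx=7,fy=7,interpolation=cv2.INTER_CUBIC))
E
```

```text
clock: 6.35
eef_pos: [453.7, -251.9, 109.3]
tool_rot: [-3.14, -0.001, 1.572]
force: [1.0, -0.2, 0.2]
width: 50.1
gripper_force: 0.0
clock: 7.02
eef_pos: [454.5, -252.2, 110.1]
tool_rot: [3.141, 0.0, 1.572]
force: [0.8, -0.7, 3.5]
width: 16.3
gripper_force: 58.6
```

View pics/s5.png

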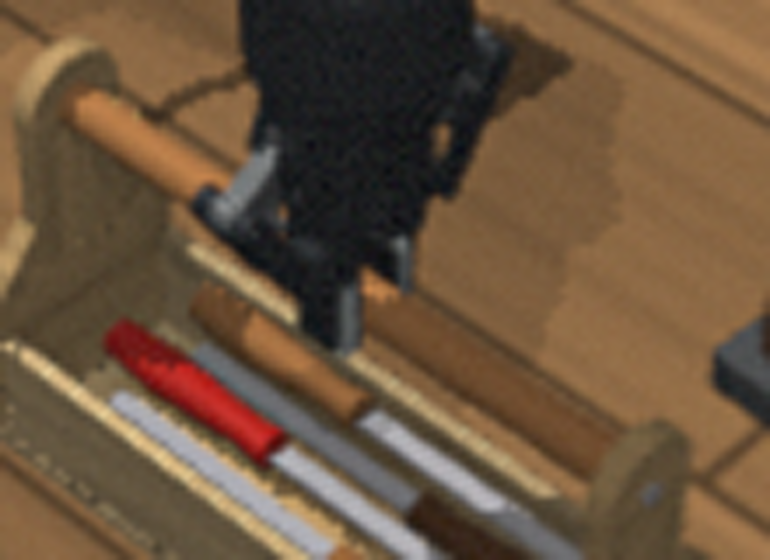

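The pads now straddle the bar fully, with the fingertips below it at row ~350. The opening is 16 mm at 59 N. Lifting.

```bash
python3 -m inch '[[[0,0,-0.3,0],[0,0,-1,0],[0,0,-2.5,0],[0,0,-4.5,0],[0,0,-6.5,0],[0,0,-8.5,0],[0,0,-10.5,0],[0,0,-12,0]]]'; python3 -m inch '[[[0,0,-1.5,0],[0,0,-2.7,0],[0,0,-3.5,0],[0,0,-4,0],[0,0,-4,0],[0,0,-4,0],[0,0,-4,0]]]'; python3 w.py 480 190 270 1.537
```

```text
clock: 7.73
eef_pos: [453.3, -251.9, 231.0]
tool_rot: [-3.141, -0.0, 1.571]
force: [0.0, -0.0, -6.2]
width: 15.6
gripper_force: 59.0
clock: 8.32
eef_pos: [453.4, -251.6, 269.0]
tool_rot: [-3.14, -0.001, 1.572]
force: [0.0, -0.7, -6.5]
width: 16.2
gripper_force: 59.0
d cm [44.16  2.69 -0.07] turn 1.98 clock 8.3167 F [ 0.  -0.7 -6.5]
```

```bash
python3 -m inch '[[[0.5,0,0,0.2],[1.7,0.1,0,0.4],[3.7,0.2,0,0.6],[6.2,0.3,0,0.8],[9.2,0.4,0,1],[12.2,0.5,0,1.2],[15.2,0.6,0,1.4],[18.2,0.7,0,1.6]]]';python3 -m inch '[[[3,0.1,0,0],[6,0.2,0,0.2],[9,0.3,0,0.3],[12,0.4,0,0.4],[15,0.4,0,0.4],[18,0.4,0,0.4],[20.5,0.4,0,0.4],[22.5,0.4,0,0.4]]]';python3 -m inch '[[[1.5,0,0,0],[2.5,0,0,0],[3.3,0,0,0],[3.7,0,0,0],[3.9,0,0,0],[3.9,0,0,0],[3.9,0,0,0]]]'; python3 w.py 569 193.5 240 1.537; python3 - <<'E'
from h import *
import pickle
p=camera_params('wrist');cv2.imwrite('pics/w5.png',get_image('wrist'));pickle.dump(p,open('w5.pkl','wb'))
s=sensors.read_state()['eef_pos'];x,y,z=s
print(proj('wrist',[[656,283,232],[650,106,233],[541,285,241],[536,107,252],[x,y+130,z+40],[x,y+1,z+40]],p).round())
cv2.imwrite('pics/s6.png',get_image('side'))
E
```

```text
clock: 8.98
eef_pos: [460.3, -68.3, 269.5]
tool_rot: [-3.14, -0.0, 1.543]
force: [0.0, -0.2, -6.0]
width: 15.8
gripper_force: 59.0
clock: 9.65
eef_pos: [470.1, 157.8, 269.3]
tool_rot: [-3.14, -0.001, 1.539]
force: [-0.3, -0.7, -5.2]
width: 16.5
gripper_force: 59.0
clock: 10.23
eef_pos: [472.4, 192.6, 269.9]
tool_rot: [-3.141, 0.001, 1.535]
force: [0.6, 0.3, -6.3]
width: 16.0
gripper_force: 59.0
d cm [0.44 9.65 2.99] turn -0.1 clock 10.2333 F [ 0.6  0.3 -6.3]
[[691.  85.]
 [612. 386.]
 [466.  86.]
 [440. 413.]
 [311. -73.]
 [327. 342.]]
```

View pics/w5.png

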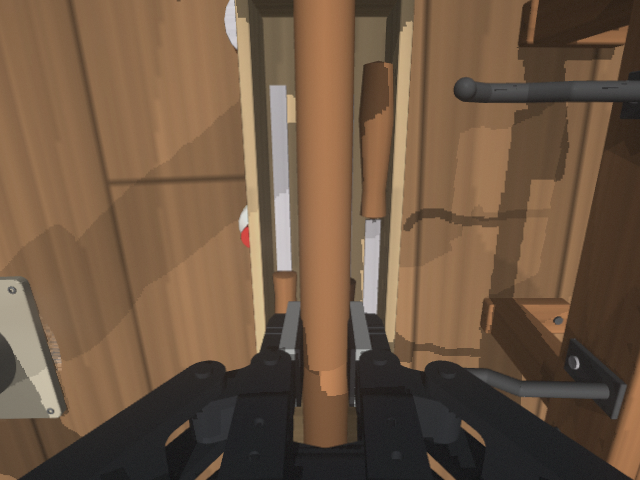

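The left tip is at (466,89) against a predicted (466,86), and the cheek is well clear of both hooks. I'll lower to the entry height and move straight in.

```bash
python3 -m inch '[[[0,0,0.5,0],[0,0,1.5,0],[0,0,2.3,0],[0,0.3,2.8,0],[0,1,3,0],[0,2,3,0],[0,3.3,3,0],[0,4.6,3,0]]]';python3 -m inch '[[[0,1.3,0,0],[0,2.5,0,0],[0,3.5,0,0],[0,4.3,0,0],[0,4.8,0,0],[0,5,0,0],[0,5,0,0],[0,5,0,0]]]'; python3 w.py 569 193.5 200 1.537
```

```text
clock: 11.0
eef_pos: [520.3, 192.1, 240.1]
tool_rot: [3.14, -0.0, 1.537]
force: [0.5, -0.7, -5.1]
width: 16.2
gripper_force: 59.0
clock: 11.67
eef_pos: [567.8, 190.5, 239.8]
tool_rot: [-3.141, 0.0, 1.537]
force: [0.5, -0.0, -6.1]
width: 15.6
gripper_force: 59.0
d cm [0.31 0.11 3.98] turn -0.01 clock 11.6667 F [ 0.5 -0.  -6.1]
```

```bash
python3 -m inch '[[[0.1,0.1,0.5,0],[0.2,0.1,1.2,0],[0.3,0.1,2,0],[0.3,0.1,2.8,0],[0.3,0.1,3.4,0],[0.3,0.1,3.8,0],[0.3,0.1,3.8,0],[0.3,0.1,3.8,0]]]';python3 -m inch '[[[0,0,0.1,0],[0,0,0.2,0],[0,0,0.3,0],[0,0,0.4,0],[0,0,0.4,0]]]'
```

```text
clock: 12.33
eef_pos: [569.4, 193.3, 201.6]
tool_rot: [-3.141, 0.0, 1.537]
force: [0.4, -0.5, -5.4]
width: 16.0
gripper_force: 59.0
clock: 12.75
eef_pos: [569.3, 193.4, 197.8]
tool_rot: [-3.141, -0.0, 1.537]
force: [-0.2, -1.1, -5.3]
width: 16.2
gripper_force: 59.0
```

```bash
python3 -m inch '[[[0,0,0.1,0],[0,0,0.2,0],[0,0,0.3,0],[0,0,0.3,0]]]'; python3 -c "
from h import *;s=sensors.read_state();print(s['force'],s['torque'])"
```

```text
clock: 13.08
eef_pos: [569.2, 193.3, 194.6]
tool_rot: [-3.141, 0.0, 1.537]
force: [0.4, 0.7, -5.8]
width: 15.7
gripper_force: 59.0
[ 0.37147578  0.67480865 -5.75518468] [-0.08231327 -0.00474815  0.01156244]
```

```bash
cat >f.py <<'E'
from h import *
s=sensors.read_state();print('>>',np.round(s['clock'],2),np.round(s['eef_pos'],1),np.round(s['force'],1),np.round(s['torque'],2))
E
python3 -m inch '[[[0,0,0.1,0],[0,0,0.2,0],[0,0,0.2,0]]]' >/dev/null; python3 f.py; python3 -m inch '[[[0,0,0.1,0],[0,0,0.2,0],[0,0,0.2,0]]]'>/dev/null; python3 f.py
```

```text
>> 13.33 [569.4 193.3 192.7] [ 0.4  1.8 -5.3] [-0.09 -0.05 -0.01]
>> 13.58 [569.5 193.4 191.3] [-1.3  0.9 -1.6] [-0.17  0.24 -0.05]
```

```bash
python3 -m inch '[[[0,0,0,0],[0,0,0,0],[0,0,0,0]]]' >/dev/null; python3 f.py; python3 -m inch '[[[0,0,0.05,0],[0,0,0.1,0],[0,0,0.1,0]]]'>/dev/null; python3 f.py
```

```text
>> 13.83 [569.6 193.5 191.3] [-1.8  0.  -0.2] [-0.21  0.35 -0.08]
>> 14.08 [569.6 193.5 191. ] [-2.9 -0.7  6.2] [-0.28  0.71 -0.04]
```

```bash
python3 -m inch '[[[0,0,0,0],[0,0,0,0],[0,0,0,0]]]' >/dev/null; python3 f.py; python3 -m inch '[[[0,-0.1,0,0],[0,-0.2,0,0],[0,-0.2,0,0]]]'>/dev/null; python3 f.py;  python3 -m inch '[[[0,0,0.03,0],[0,0,0.03,0],[0,0,0.03,0]]]'>/dev/null; python3 f.py
```

```text
>> 14.33 [569.6 193.5 191. ] [-3.9 -0.1  5.6] [-0.26  0.71 -0.05]
>> 14.58 [569.5 193.5 191. ] [1.3 0.5 4.4] [-0.28 -0.48  0.05]
>> 14.83 [569.5 193.5 191. ] [ 2.  -0.6  7. ] [-0.31 -0.36  0.05]
```

```bash
python3 -m inch '[[[0,0.03,0.02,0],[0,0.06,0.04,0],[0,0.06,0.05,0],[0,0.06,0.05,0],[0,0.06,0.05,0]]]' >/dev/null; python3 f.py;  python3 -m inch '[[[0,0,0,0],[0,0,0,0],[0,0,0,0],[0,0,0,0]]]'>/dev/null; python3 f.py
```

```text
>> 15.25 [569.5 193.5 190.9] [ 0.  -0.2 10.8] [-0.36  0.09  0.01]
>> 15.58 [569.6 193.5 190.8] [-0.1 -0.7 11.5] [-0.35  0.03  0.  ]
```

```bash
python3 -m inch '[[[0,0,0.02,0],[0,0,0.02,0],[0,0,0.02,0],[0,0,0.02,0],[0,0,0.02,0],[0,0,0.02,0],[0,0,0.02,0],[0,0,0.02,0]]]' >/dev/null; python3 f.py;  python3 -m inch '[[[0,0,-0.05,0],[0,0,-0.1,0],[0,0,-0.14,0],[0,0,-0.14,0],[0,0,-0.14,0]]]'>/dev/null; python3 f.py
```

```text
>> 16.25 [569.6 193.5 190.8] [-0.6 -0.2 11.3] [-0.33  0.15 -0.03]
>> 16.67 [569.4 193.5 191. ] [ 2.9 -0.   7.1] [-0.19 -0.55  0.02]
```

```bash
python3 -m inch '[[[0,0,-0.05,0],[0,-0.05,-0.1,0],[0,-0.05,-0.1,0],[0,-0.05,-0.1,0]]]' >/dev/null; python3 f.py
```

```text
>> 17.0 [567.2 193.4 191. ] [ 1.8 -0.3  0.8] [-0.22 -0.56  0.04]
```

```bash
python3 -m inch '[[[0,0.07,0,0],[0,0.07,0,0],[0,0.07,0,0],[0,0.07,0,0]]]' >/dev/null; python3 f.py; python3 -m inch '[[[0,0,0,0],[0,0,0,0],[0,0,0,0],[0,0,0,0],[0,0,0,0],[0,0,0,0],[0,0,0,0],[0,0,0,0]]]' 5; python3 - <<'E'
from h import *
import pickle
cv2.imwrite('pics/s7.png',get_image('side'));cv2.imwrite('pics/t7.png',get_image('top'));cv2.imwrite('pics/w7.png',get_image('wrist'));pickle.dump(camera_params('wrist'),open('w7.pkl','wb'))
E
```

```text
>> 17.33 [567.3 193.4 190.9] [-0.1 -0.1  1.2] [-0.23  0.1   0.02]
clock: 18.0
eef_pos: [568.2, 193.4, 191.3]
tool_rot: [-3.142, -0.0, 1.537]
force: [0.2, 0.7, 0.2]
width: 49.7
gripper_force: 0.0
```

```bash
python3 -m inch '[[[0,0,-0.5,0],[0,0,-1.2,0],[0,0,-2,0],[0,0,-3,0],[0,0,-4,0],[0,0,-5,0],[0,0,-6,0],[0,0,-7,0]]]'; python3 -m inch '[[[0,0,-2,0],[0,0,-4,0],[0,0,-6,0],[0,0,-8,0],[0,0,-10,0],[0,0,-11,0],[0,0,-11,0],[0,0,-11,0]]]'; python3 - <<'E'
from h import *
np.set_printoptions(precision=1,suppress=True)
p=camera_params('wrist');im=get_image('wrist');cv2.imwrite('pics/w8.png',im);t=get_image('top');cv2.imwrite('pics/t8.png',t);cv2.imwrite('pics/s8.png',get_image('side'))
# motion between the picture at release and now, and bar direction from orange mask in the wrist view
import time
hsv=cv2.cvtColor(im,cv2.COLOR_BGR2HSV)
print('predicted bar',proj('wrist',[[564.5,63,231],[568.3,194,231],[572.7,324,231]],p))
for r in (60,110,160,210,260,300):
    print(r,[tuple(int(v) for v in hsv[r,c]) for c in range(230,450,10)])
E
```

```text
clock: 18.82
eef_pos: [568.3, 193.4, 262.7]
tool_rot: [3.141, -0.0, 1.537]
force: [0.8, -0.3, 0.2]
width: 50.4
gripper_force: 0.0
clock: 19.48
eef_pos: [568.1, 193.4, 371.3]
tool_rot: [3.141, -0.0, 1.537]
force: [-0.2, 0.6, -1.0]
width: 50.2
gripper_force: 0.0
predicted bar [[326.5 359.2]
 [326.1 220.8]
 [326.4  43.9]]
60 [(12, 139, 57), (14, 115, 126), (14, 115, 135), (14, 116, 134), (14, 115, 129), (18, 84, 112), (18, 96, 61), (20, 95, 62), (16, 100, 61), (13, 134, 166), (13, 133, 150), (17, 96, 61), (16, 89, 63), (16, 95, 62), (18, 81, 110), (14, 117, 135), (14, 115, 135), (14, 118, 136), (13, 133, 138), (13, 115, 53), (13, 121, 61), (14, 125, 63)]
110 [(14, 107, 81), (14, 114, 132), (14, 114, 134), (14, 114, 141), (15, 114, 132), (0, 14, 53), (15, 36, 42), (15, 21, 48), (8, 20, 50), (13, 133, 167), (13, 133, 151), (8, 20, 51), (15, 22, 47), (12, 25, 52), (10, 14, 55), (8, 19, 55), (0, 18, 56), (18, 23, 55), (0, 9, 54), (8, 19, 53), (6, 24, 54), (10, 9, 81)]
160 [(14, 117, 131), (14, 114, 128), (15, 115, 138), (14, 117, 157), (14, 116, 152), (15, 107, 155), (16, 79, 77), (168, 6, 
[... 561 characters left out ...]
185)]
260 [(14, 116, 156), (15, 117, 144), (14, 118, 158), (14, 115, 160), (15, 118, 160), (14, 115, 153), (19, 81, 152), (13, 133, 165), (13, 125, 96), (13, 133, 188), (13, 132, 168), (11, 115, 73), (165, 6, 174), (18, 87, 147), (14, 116, 139), (14, 116, 145), (14, 117, 148), (14, 110, 93), (14, 108, 92), (12, 128, 78), (13, 127, 108), (13, 134, 184)]
300 [(14, 118, 151), (14, 116, 150), (14, 114, 156), (14, 116, 160), (14, 116, 160), (14, 118, 151), (21, 78, 212), (16, 97, 110), (16, 99, 108), (13, 134, 186), (13, 133, 167), (16, 87, 76), (16, 101, 104), (17, 85, 177), (14, 116, 139), (14, 116, 150), (14, 116, 150), (14, 118, 65), (0, 21, 72), (13, 122, 67), (13, 134, 184), (13, 136, 180)]
```

```bash
python3 -m inch '[[[0,0,0,0],[0,0,0,0],[0,0,0,0],[0,0,0,0],[0,0,0,0],[0,0,0,0],[0,0,0,0],[0,0,0,0]]]'; python3 - <<'E'
from h import *
a=cv2.imread('pics/w8.png');b=get_image('wrist');get_image('wrist');c=get_image('wrist')
print(cv2.absdiff(a,b)[:330].mean(),cv2.absdiff(b,c)[:330].mean(),cv2.phaseCorrelate(np.float32(cv2.cvtColor(a,6)[120:330,280:380]),np.float32(cv2.cvtColor(c,6)[120:330,280:380])))
t0=cv2.imread('pics/top0.png');t=get_image('top')
for n,(x,y,w,h) in dict(glue=(190,285,40,35),jar=(110,275,40,40),plane=(395,150,35,75),ham=(465,250,65,110)).items(): print(n,cv2.absdiff(t0,t)[y:y+h,x:x+w].mean())
E
```

```text
clock: 20.3
eef_pos: [568.2, 193.4, 371.3]
tool_rot: [3.142, -0.0, 1.537]
force: [0.6, -0.6, -0.3]
width: 49.9
gripper_force: 0.0
1.1824542297979799 0.9874084595959596 ((-0.09080869020323235, 0.017920428763858354), 0.9673322803885849)
glue 4.422857142857143
jar 8.68375
plane 4.625523809523809
ham 4.73016317016317
```

The tote hangs still and in line with the rail, and the other objects look unmoved.

```bash
python3 -c "
from cell import order;print(order.finish_job())"
```

```text
the job is handed in; nothing more can be done
None
```

The tote hangs still by its bar on both hooks; before release I pressed about 11 N on the handle (roughly 10 N and 7 N per hook, estimated from wrist force and torque), then let go, backed clear and handed the job in at about 20 s, with no verdict returned.

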